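# Lock the hold-down bar of an instrument jig with its pin

### The arm

A 6-joint arm with a two-finger parallel gripper is mounted at the origin on the work surface. World frame = base frame: x ahead of the robot, y to its left, z up, the work surface at z = 0. Lengths are in m, angles in rad, forces in N, time in s.
With the tool pointing down it reaches from about 0.25 to 0.725 m from the base axis. Payload 4 kg.
Tool frame: the origin (TCP) lies at the very end of the fingers, on their centre line; the grasp point (between the pads) lies 19 mm behind it; x points along the fingers, z is the direction in which the jaws open and shut, and the axes are right-handed (so a half turn about x gives the same grasp; the last joint's range is limited). The gripper opens to 85 mm and grips with 20 to 120 N. Pads are 22 mm wide; open, the fingers measure 114 mm over their backs; the gripper's body (76 mm by 85 mm) begins 54 mm behind the grasp point. The pads swing forward as they close: fully open they stand 13 mm farther back than shut.
Start: joints at [-1.125, 0.241, 0.005, 1.335, 0, 1.571], TCP at [0.216, -0.451, 0.231] pointing down, gripper open.
Joint ranges: [-2.72, 2.72], [-1.05, 1.87], [-1.09, 1.28], [-1.99, 2.15], [-1.42, 1.44], [-3.14, 3.14]. Speed limits (rad/s): [2.79, 2.79, 3.14, 3.14, 3.14, 3.14].

### API

Orientations are given as a unit quaternion [x, y, z, w].
In Python, from workcell import bot gives the robot as it stands.
- The arm moves only by the tool step_arm, never from a script. Its argument "series" is a list of rows, each an object of numbers: "x", "y", "z": the shift along the world's x, y, z in cm; "twist": the turn about the world's z in degrees; "jaw": the finger opening in cm, from 0 to 8.54. In form: [{"x": .., "y": .., "z": .., "twist": .., "jaw": ..}, ...]. A call has 1 to 10 rows; each row is the pose to reach, as a shift and turn from the pose measured when the call began; what a row does not reach only later rows make up. A row lasts 1/12 s, in which the tool goes at most 41.7 mm and 7.16 degrees, less where a joint would pass 70% of its speed; a pose out of reach is approached as far as the arm can. A call with a gripper value outside its range is refused whole. The fingers move at their own pace and stop on an object; the grip force is fixed at half the most. Time passes only in rows, so rows that repeat a pose let the fingers close. It gives the time, the measured TCP pose, the force and the opening at its end, in the units of the state.
- bot.get_obs(): the state, without advancing time (a new reading comes with each control period).
- bot.camera(name): name is "scene" or "top" or "wrist"; returns (picture, depth): 384x512x3 uint8, red, green, blue; 384x512 float32, m along the optical axis (not along the pixel's ray), 0 where there is no reading.
- bot.camera_info(name): a dict with "camera_matrix" (3x3 intrinsics, pixels), "D" ([k1, k2, p1, p2, k3] as OpenCV has them; the pictures are not rectified), "R" (3x3) and "t" (3): a world point X has camera coordinates R X + t; the wrist camera has in their place "mount" (4x4, takes a point from camera to tool coordinates, whose origin is the TCP and whose axes are the tool frame's). Camera axes: x right, y down, z forward; pixel columns grow to the right and rows downward; lengths in m; the calibration is good to about 2 mm. A picture is of the moment at which its call begins: read the wrist's pose just before it. camera_info takes no time and is no camera call.
- bot.job_done(): hands the job in, once; it reports no verdict.
The state is a dict: "clock": time; "joint_pos": joint angles; "joint_vel": joint speeds; "tau": joint torques, N m; "eef_pos": TCP position; "tool_rot": TCP orientation; "ft_force": force on the tool from outside, world axes, zero at the start; "ft_torque": the same for the moment, N m; "grip_width": finger opening in m.
Only numpy, scipy, OpenCV 4.12 (cv2) and the standard library are available. Lean on these libraries where they do the work, as an engineer would, in place of code of your own. Each camera call takes 0.05 s, during which the arm holds its last target.

### The job

Swing the jig's hold-down bar shut over the teal instrument body until its slotted tongue lies inside the grey fork. Then take the red-handled locking pin from the wooden block and push it down through the fork's upper ear, the bar's slot and the lower ear until its collar sits flush on the fork, and let go. Feel your way and press the pin gently (never more than about 35 N), and leave the yellow pin and the other things on the bench alone.

Things in the scene. Friction and masses are not known exactly. Their poses are not given: they have to be found in the camera images.
- jig: Fixed jig: plywood board 270 x 410 x 18 mm with a teal instrument body in its middle (top 58 mm above the bench), a hinge post and a grey steel fork. Origin: centre of the board's underside. z up; y runs from hinge post to fork. The fork stands on x = 0, open towards -x (the robot's side); its back wall is at x = 22 to 36 mm, as high as its upper ear.
- fork_mark (a point): Zero mark of the fork's scale, at the upper ear's top face, 80 mm above the bench; x = 0, y = 125 mm of the jig, axes as the jig's. NOT the hole: the fork is clamped by hand in a slot along the jig's y, and its hole lies anywhere from 4 to 36 mm from this point towards +y (true along x and in height). It does not give way.
- ear_gap (a point): Point 14 mm below fork_mark, mid-height between the ears. Fork: two level ears, each 44 mm along the jig's x, 72 mm along y, 8 mm thick, tops 80 and 60 mm above the bench; in their centre a 14 mm round upright hole through both, hardly chamfered. 28 mm are free under the lower ear.
- hinge (a point): On the bar's upright hinge axis, at the height of the bar (66 mm), x = 0, y = -130 mm of the jig. Bar: aluminium, 34 mm wide, 8 mm thick, top 70 mm above the bench, reaching 311 mm from the axis; in its end a slot 15 mm wide, 51 mm long, centred 275 mm from the axis.
- bar (a joint): Bar angle about the hinge, rad. 0: shut, along the jig's y, tongue between the ears, slot in line with the hole. Grows to 0.9 as the free end swings towards the jig's -x (towards the robot). The stop is at -0.010, where the slot is 2.8 mm past the hole; the pin's tapered nose draws it back. The bar stays where it is left (friction about 0.25 N m).
- bar_knob (a point): Centre of the bar's black upright knob, 20 mm in diameter, 35 mm tall (70 to 105 mm above the bench), 185 mm from the hinge axis, on the bar's centre line. It turns with the bar: its y points along the bar to the free end.
- pin_grip (a point): Centre of the locking pin's red grip: 28 mm along x, 16 mm along y, 40 mm tall (z, up). Below: a steel collar, 26 mm across, 5 mm thick, underside 25 mm below this point; then a 12 mm steel shank 50 mm long, its last 5 mm tapering to 9 mm; tip 75 mm below this point. 0.11 kg. Stands in the block, collar on the block's top. Home in the fork this point is 105 mm above the bench.
- block: Wooden block 155 x 50 mm, 56 mm high, fixed; origin: centre of its underside. Two 14 mm holes straight through it at x = -45 and +45 mm hold the two pins, either one in either hole.
- spare_grip (a point): Centre of the yellow grip (28 x 16 x 40 mm) of another, thinner and shorter pin (10 mm shank) standing in the other hole of the block: leave it.
- sander: Wooden sanding block 55 x 110 x 28 mm; leave it. Origin: centre of its underside.
- driver: Screwdriver lying on the bench; leave it. Origin under its middle.
- tape: Yellow roll of tape, 90 mm in diameter, 24 mm high; leave it. Origin: centre of its underside.
- glue: White bottle, 54 mm in diameter, 150 mm tall; leave it. Origin: centre of its underside.
- cup: Blue cup, 72 mm in diameter, 80 mm tall; leave it. Origin: centre of its underside.
Things that resemble listed ones, but are neither listed nor needed, are in the scene too. What is shaped like the part that bears pin_grip but black or pink is not meant.

How it is judged:
On the way, in this order (a step that is already met when the one before it is completed fails the run):
1. the bar is swung shut, its tongue inside the fork (angle under 0.02 rad) (value of joint bar below 0.02 rad), for 0.2 s.
2. the pin is down through both ears and the bar's slot (within 10 mm of home) (x of pin_grip in the frame of jig between -0.004 and 0.004 m and y of pin_grip in the frame of jig between 0.124 and 0.166 m and angle between the z axis of pin_grip and the z axis of jig, either way round below 0.1 rad and z of pin_grip in the frame of jig below 0.115 m), for 0.1 s.
At the end, for the whole second after the job is handed in: The red-handled pin stands upright (within 0.10 rad) in the fork, through both ears and the shut bar's slot (bar angle under 0.012 rad), its collar within 2.5 mm of the upper ear, its grip within 4 mm of x = 0 and between y = 124 and 166 mm of the jig, at rest and released (x of pin_grip in the frame of jig between -0.004 and 0.004 m and y of pin_grip in the frame of jig between 0.124 and 0.166 m and angle between the z axis of pin_grip and the z axis of jig, either way round below 0.1 rad and value of joint bar below 0.012 rad and z of pin_grip in the frame of jig between 0.102 and 0.1075 m and linear speed of pin below 0.02 m/s); the robot touches nothing.
It fails at once if the pin is pressed on the jig with more than 35 N (contact force between pin and jig above 35 N).
It fails at once if the yellow pin is taken or knocked (moved over 15 mm) (distance of spare_grip from where it was at the start of the episode above 0.015 m).
It fails at once if another thing on the bench is moved by more than 30 mm (distance of any of sander, driver, tape, glue, cup from where it was at the start of the episode above 0.03 m).
It also fails if it takes over 61 s, if anything falls off the work surface, if the arm or the gripper's body presses on something with over 40 N, if the wrist force passes 120 N, or if a joint passes its speed limit or range.

## Working session

There is one attempt and no reset: what is moved stays moved. The work goes in short steps, Python scripts to look and compute and a tool call to move; the robot and the scene stay as the last step left them, time stands still between calls to the robot, and variables do not carry over. Pictures are saved under pics/ and viewed, and the job is handed in when it is done.

Besides the shell and the picture viewer there is one more tool, called after "Request:" as a command line: name --argument value ..., lists and objects as JSON in quotes. step_arm: Moves the arm, as the interface text tells. Its arguments: {"type":"object","properties":{"series":{"type":"array","items":{"type":"object","properties":{"x":{"type":"number"},"y":{"type":"number"},"z":{"type":"number"},"twist":{"type":"number"},"jaw":{"type":"number"}}}}},"required":["series"]}

```bash
mkdir -p pics; ls; cat > h.py <<'E'
import numpy as np, cv2
from workcell import bot
from scipy.spatial.transform import Rotation as Ro
def pose(): 
    o=bot.get_obs(); T=np.eye(4); T[:3,:3]=Ro.from_quat(o['tool_rot']).as_matrix(); T[:3,3]=o['eef_pos']; return T
def grab(n,tag):
    T=pose(); p,d=bot.camera(n); np.savez(f'{tag}_{n}.npz',p=p,d=d,T=T); cv2.imwrite(f'pics/{tag}_{n}.png',p[:,:,::-1]); return p,d,T
def load(n,tag):
    z=np.load(f'{tag}_{n}.npz'); return z['p'],z['d'],z['T']
def cam(n,T=None):
    i=bot.camera_info(n); K=np.array(i['camera_matrix']);D=np.array(i['D'])
    if n=='wrist':
        M=T@np.array(i['mount']); return K,D,M[:3,:3],M[:3,3]
    R=np.array(i['R']);t=np.array(i['t']); return K,D,R.T,-R.T@t
def ray(n,uv,T=None):
    K,D,R,c=cam(n,T); q=cv2.undistortPoints(np.array(uv,float).reshape(-1,1,2),K,D).reshape(-1,2)
    return c,np.c_[q,np.ones(len(q))]@R.T
def onz(n,uv,z,T=None):
    c,r=ray(n,uv,T); return c+r*((z-c[2])/r[:,2])[:,None]
def ondepth(n,uv,d,T=None):
    c,r=ray(n,uv,T); return c+r*np.array([d[int(v),int(u)] for u,v in uv])[:,None]
def proj(n,X,T=None):
    K,D,R,c=cam(n,T); Xc=(np.atleast_2d(X)-c)@R
    return cv2.projectPoints(Xc,np.zeros(3),np.zeros(3),K,D)[0].reshape(-1,2)
E
python3 - <<'E'
from h import *
for n in ['scene','top','wrist']:
    p,d,T=grab(n,'a'); 
    K,D,R,c=cam(n,T); print(n,c.round(3),R[:,2].round(2),K[0,0])
o=bot.get_obs(); print(o)
E
```

```text
pics
scene [ 1.093 -0.94   0.765] [-0.44  0.71 -0.55] 441.0814566323438
top [ 0.392 -0.071  1.258] [ 0.16  0.02 -0.99] 398.46889123983607
wrist [ 0.29  -0.415  0.373] [-0.29 -0.14 -0.95] 266.0030090002148
{'clock': 0.15, 'joint_pos': array([-1.12499718e+00,  2.41255705e-01,  4.01638237e-03,  1.33522207e+00,
        5.70295494e-06,  1.57083513e+00]), 'joint_vel': array([ 2.22313416e-05, -4.83180465e-04,  5.82993367e-03, -1.84564738e-03,
        2.16874788e-04, -1.54837555e-03]), 'tau': array([ 2.03383213e-03, -3.72635436e+01,  2.52638322e+01,  1.23833364e-02,
        1.20572217e-04,  6.75278926e-06]), 'eef_pos': array([ 0.21537688, -0.45068419,  0.23060299]), 'tool_rot': array([ 0.37742822,  0.59864887, -0.37679692,  0.59765504]), 'ft_force': array([-0.6537013 , -0.73994823,  0.17194231]), 'ft_torque': array([0.01428536, 0.01236295, 0.00955031]), 'grip_width': 0.08534587997116294}
```

View pics/a_scene.png

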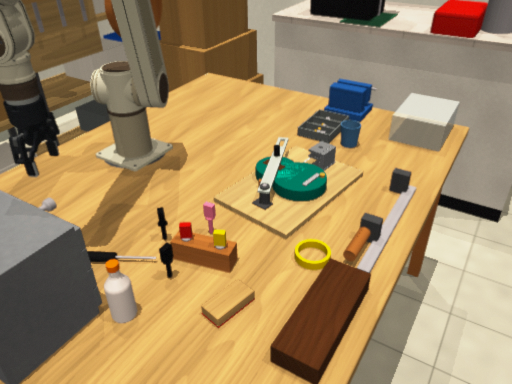

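View pics/a_top.png

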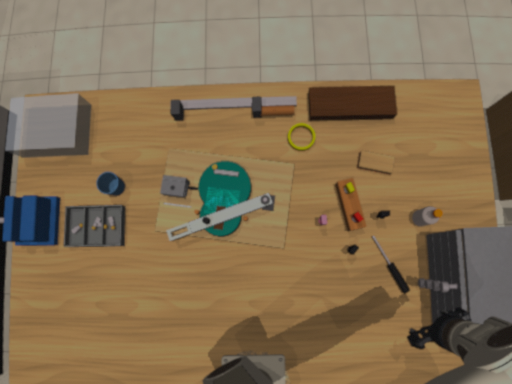

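View pics/a_wrist.png

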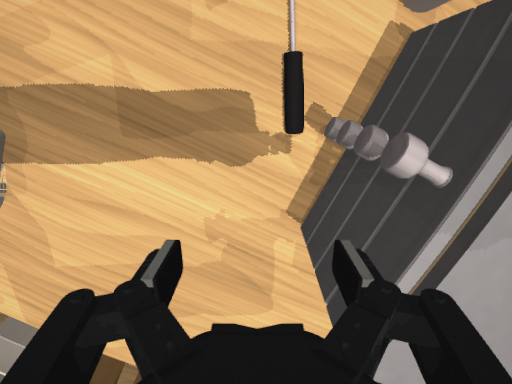

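The wrist view shows only the screwdriver and the machine. The scene view shows the red grip at about (186,231) and the yellow at (220,238), both in the wooden block. The black (162,222), (167,255) and pink (209,212) look-alikes stand outside it. In the top view, red is at (357,216), the fork at (175,187) and the hinge at (267,203). I'll enlarge this.

```bash
python3 - <<'E'
from h import *
p,d,T=load('top','a')
a=cv2.resize(p[140:260,140:305],None,fx=4.5,fy=4.5,interpolation=cv2.INTER_CUBIC)
cv2.imwrite('pics/c1.png',a[:,:,::-1])
b=cv2.resize(p[160:270,305:415],None,fx=5,fy=5,interpolation=cv2.INTER_CUBIC)
cv2.imwrite('pics/c2.png',b[:,:,::-1])
p2,_,_=load('scene','a')
b=cv2.resize(p2[190:300,140:260],None,fx=5,fy=5,interpolation=cv2.INTER_CUBIC)
cv2.imwrite('pics/c3.png',b[:,:,::-1])
E
```

```text
(no output)
```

View pics/c1.png

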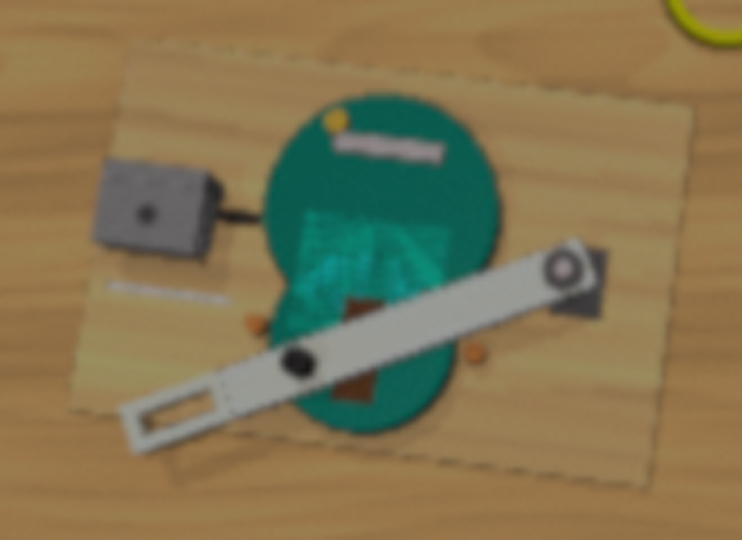

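View pics/c2.png

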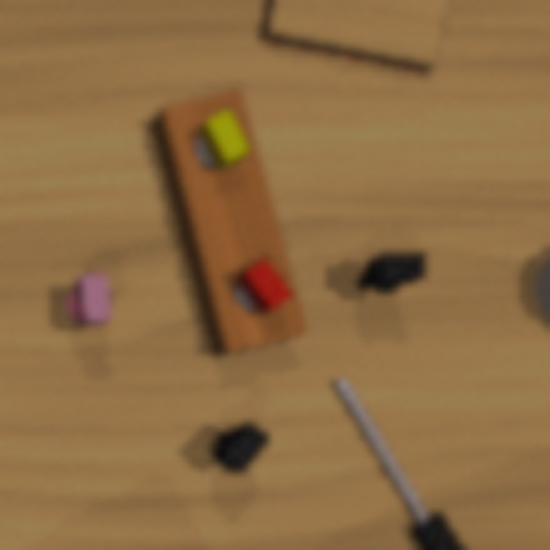

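View pics/c3.png

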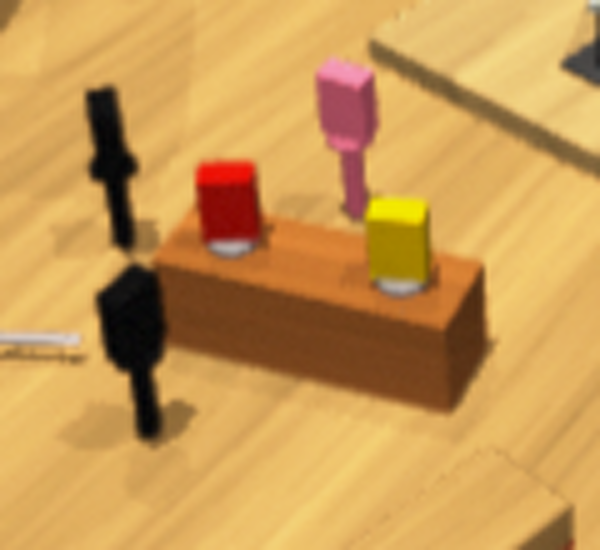

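The crops confirm one red grip, in the block's robot-side hole at top (357,216). It sits on a steel collar as described. The black pins (383,214), (352,249) and the pink one (323,219) stand free and aren't meant. The bar is about 0.3–0.4 rad open. Now the measurements.

```bash
python3 - <<'E'
from h import *
p,d,T=load('top','a')
# full-res pixel from crop
f=lambda x,y:(140+(x+.5)/4.5-.5,140+(y+.5)/4.5-.5)
c=onz('top',[f(128,43),f(692,103),f(648,488),f(70,410)],0.018); print('board',c.round(4))
print('size',np.linalg.norm(c[1]-c[0]),np.linalg.norm(c[2]-c[1]))
ctr=c.mean(0); yv=(c[0]+c[3]-c[1]-c[2])[:2]; yv/=np.linalg.norm(yv); xv=np.array([yv[1],-yv[0]])
print('ctr',ctr.round(4),'yv',yv,'ang of jig x',np.degrees(np.arctan2(xv[1],xv[0])))
hz=onz('top',[f(147,213)],0.08)[0]; print('hole',hz, 'jig',(hz[:2]-ctr[:2])@np.c_[xv,yv])
hg=onz('top',[f(565,267)],0.078)[0]; print('hinge',hg,'jig',(hg[:2]-ctr[:2])@np.c_[xv,yv])
tip=onz('top',[f(121,408),f(138,453)],0.07).mean(0); print('tip',tip,np.linalg.norm(tip[:2]-hg[:2]))
kn=onz('top',[f(298,358)],0.105)[0]; print('knob',kn,'jig',(kn[:2]-ctr[:2])@np.c_[xv,yv])
def blob(n,m,z):
    nn,l,s,ce=cv2.connectedComponentsWithStats(m.astype(np.uint8))
    i=1+np.argmax(s[1:,4]); cc=cv2.findContours((l==i).astype(np.uint8),0,2)[0][0]
    return ce[i],s[i],cv2.minAreaRect(cc)
for n in ['top','scene']:
    p,d,T=load(n,'a'); h=cv2.cvtColor(p,cv2.COLOR_RGB2HSV)
    m=((h[...,0]<6)|(h[...,0]>174))&(h[...,1]>180)&(h[...,2]>90)
    if n=='scene': m[:150]=0
    m2=(abs(h[...,0].astype(int)-29)<5)&(h[...,1]>180)&(h[...,2]>90); 
    if n=='top': m2[:160]=0
    else: m2[240:, 250:]=0
    for q in (m,m2):
        b=blob(n,q,0); print(n,b); 
        if n=='top': print(onz(n,[b[0]],0.098))
E
```

```text
board [[ 0.7431  0.2606  0.018 ]
 [ 0.686  -0.1439  0.018 ]
 [ 0.4164 -0.1041  0.018 ]
 [ 0.4794  0.298   0.018 ]]
size 0.40852411801362787 0.27249634761454977
ctr [0.5812 0.0776 0.018 ] yv [0.14722697 0.98910273] ang of jig x -8.466259671185053
hole [0.60661872 0.22885046 0.08      ] jig [0.00283532 0.15331517]
hinge [ 0.56246924 -0.05199093  0.078     ] jig [ 0.00051438 -0.13096581]
tip [0.46124334 0.24174685 0.07      ] 0.31069046484220736
knob [0.50372881 0.12209144 0.105     ] jig [-0.08321556  0.03257135]
top (array([357.91666667, 216.45833333]), array([354, 212,   9,  10,  48], dtype=int32), ((358.0384216308594, 216.30763244628906), (8.875203132629395, 5.269651889801025), 56.30992889404297))
[[ 0.50025089 -0.32214118  0.098     ]]
top (array([349.98148148, 186.90740741]), array([346, 182,   9,  11,  54], dtype=int32), ((349.9000244140625, 186.8000030517578), (9.391485214233398, 5.366562843322754), 63.43495178222656))
[[ 0.58847828 -0.3038879   0.098     ]]
scene (array([185.22619048, 229.96428571]), array([179, 223,  13,  15, 168], dtype=int32), ((185.0, 230.0), (14.0, 12.0), 90.0))
scene (array([218.75438596, 231.78947368]), array([213, 229,  12,   6,  57], dtype=int32), ((218.5, 231.5), (5.0, 11.0), 90.0))
```

Request:
step_arm --series '[{"x": 3.5,"y": 1.7,"z": 1},{"x": 7,"y": 3.4,"z": 2},{"x": 10.5,"y": 5.1,"z": 2},{"x": 14,"y": 6.8,"z": 2},{"x": 17.5,"y": 8.5,"z": 2},{"x": 21,"y": 10.2,"z": 2},{"x": 24.5,"y": 11.9,"z": 2},{"x": 28,"y": 13.4,"z": 2},{"x": 29.5,"y": 14,"z": 2},{"x": 29.5,"y": 14,"z": 2}]'

```text
$.series[0]: bad value
```

```bash
python3 - <<'E'
from h import *
p,d,T=grab('wrist','b'); print(T.round(3), bot.get_obs()['clock'],bot.get_obs()['joint_pos'].round(3))
E
```

```text
[[-0.001  0.902  0.431  0.215]
 [ 0.002  0.431 -0.902 -0.451]
 [-1.     0.    -0.002  0.231]
 [ 0.     0.     0.     1.   ]] 0.2 [-1.125  0.241  0.004  1.335 -0.     1.571]
```

View pics/b_wrist.png

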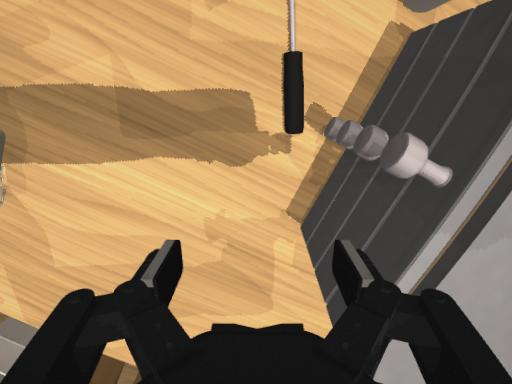

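The move was refused because every row needs all five fields, so the wrist view is unchanged. I'll resend it in full.

Request:
step_arm --series '[{"x": 3.5,"y": 1.7,"z": 1,"twist": 0,"jaw": 8.5},{"x": 7,"y": 3.4,"z": 2,"twist": 0,"jaw": 8.5},{"x": 10.5,"y": 5.1,"z": 2,"twist": 0,"jaw": 8.5},{"x": 14,"y": 6.8,"z": 2,"twist": 0,"jaw": 8.5},{"x": 17.5,"y": 8.5,"z": 2,"twist": 0,"jaw": 8.5},{"x": 21,"y": 10.2,"z": 2,"twist": 0,"jaw": 8.5},{"x": 24.5,"y": 11.9,"z": 2,"twist": 0,"jaw": 8.5},{"x": 28,"y": 13.4,"z": 2,"twist": 0,"jaw": 8.5},{"x": 29.5,"y": 14,"z": 2,"twist": 0,"jaw": 8.5},{"x": 29.5,"y": 14,"z": 2,"twist": 0,"jaw": 8.5}]'

```text
clock: 1.03
eef_pos: [0.5137, -0.3084, 0.2495]
tool_rot: [0.376, 0.6, -0.375, 0.599]
ft_force: [-0.5, 0.0, 0.1]
grip_width: 0.085
```

```bash
python3 - <<'E'
from h import *
p,d,T=grab('wrist','b'); print(T.round(3), bot.get_obs()['clock'],bot.get_obs()['joint_pos'].round(3))
E
```

```text
[[-0.001  0.9    0.436  0.514]
 [ 0.002  0.436 -0.9   -0.308]
 [-1.     0.001 -0.002  0.249]
 [ 0.     0.     0.     1.   ]] 1.0833 [-5.440e-01  4.380e-01  3.330e-01  1.469e+00  1.000e-03  2.148e+00]
```

View pics/b_wrist.png

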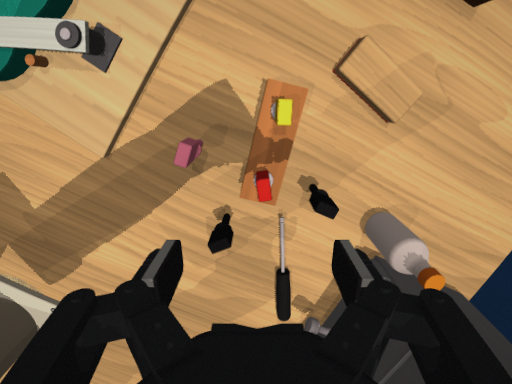

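The wrist view shows the red grip at (264,187) and the yellow at (284,112) in the block. The black pins are at (222,235) and (322,203), the pink at (187,152). Zooming in.

```bash
python3 - <<'E'
from h import *
p,d,T=load('wrist','b')
b=cv2.resize(p[70:260,180:350],None,fx=3,fy=3,interpolation=cv2.INTER_CUBIC); 
b2=cv2.resize(p[160:215,240:295],None,fx=10,fy=10,interpolation=cv2.INTER_CUBIC)
cv2.imwrite('pics/d2.png',b2[:,:,::-1])
K,D,R,c=cam('wrist',T); c0,r=ray('wrist',np.stack(np.meshgrid(np.arange(512),np.arange(384)),-1).reshape(-1,2),T)
X=(c0+r*d.reshape(-1,1)).reshape(384,512,3)
h=cv2.cvtColor(p,cv2.COLOR_RGB2HSV)
red=((h[...,0]<6)|(h[...,0]>174))&(h[...,1]>180)&(h[...,2]>60); red[:,:240]=0;red[:,295:]=0
yel=(abs(h[...,0].astype(int)-29)<5)&(h[...,1]>180)&(h[...,2]>90);yel[:,:255]=0;yel[160:]=0;yel[:,310:]=0
for n,m in (('red',red),('yel',yel)):
    Q=X[m&(d>0)]; zt=np.percentile(Q[:,2],98); t=Q[abs(Q[:,2]-zt)<.006]
    print(n,len(Q),zt,'top ctr',t.mean(0),len(t))
    ra=cv2.minAreaRect((t[:,:2]*1000).astype(np.float32)); print(ra)
for uv in [(268,82),(307,90),(276,204),(242,197)]: print(uv,onz('wrist',[uv],.056,T))
E
```

```text
red 380 0.1019464310508565 top ctr [ 0.50227718 -0.32142139  0.10053815] 295
((501.71917724609375, -321.8349304199219), (27.765731811523438, 14.944955825805664), 33.40416717529297)
yel 345 0.10208293201073768 top ctr [ 0.58927993 -0.303091    0.10058168] 345
((589.1766357421875, -303.1431884765625), (26.370180130004883, 14.310541152954102), 23.39360809326172)
(268, 82) [[ 0.61136089 -0.27462659  0.056     ]]
(307, 90) [[ 0.6237596  -0.32054445  0.056     ]]
(276, 204) [[ 0.47709294 -0.3536697   0.056     ]]
(242, 197) [[ 0.46616591 -0.30784476  0.056     ]]
```

View pics/d2.png

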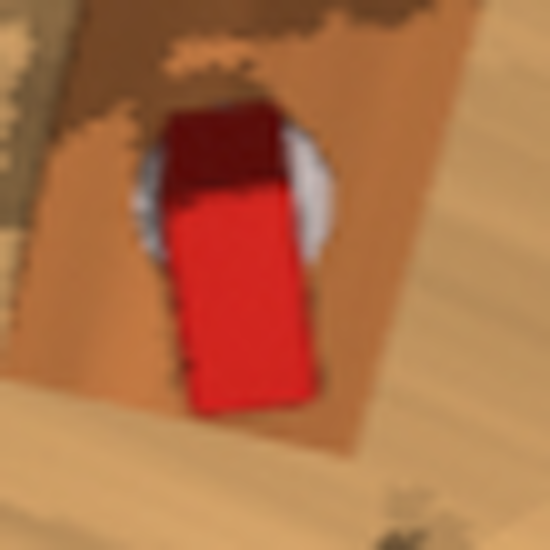

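Red grip centre is at (0.502, -0.322), long axis 33° from +x, top at 0.101. Next I go to the jig for the bar, turning the jaws across it.

Request:
step_arm --series '[{"x": 0,"y": 4,"z": 0,"twist": 7,"jaw": 8.5},{"x": 0,"y": 8,"z": 0,"twist": 14,"jaw": 8.5},{"x": 0,"y": 12,"z": 0,"twist": 21,"jaw": 8.5},{"x": 0,"y": 16,"z": 0,"twist": 28,"jaw": 8.5},{"x": 0,"y": 20,"z": 0,"twist": 35,"jaw": 7},{"x": 0,"y": 24,"z": 0,"twist": 42,"jaw": 6},{"x": 0,"y": 28,"z": 0,"twist": 49,"jaw": 6},{"x": 0,"y": 32,"z": 0,"twist": 56,"jaw": 6},{"x": 0,"y": 36,"z": 0,"twist": 63,"jaw": 6},{"x": 0,"y": 40,"z": 0,"twist": 70,"jaw": 6}]'

```text
clock: 1.92
eef_pos: [0.5107, 0.0908, 0.2499]
tool_rot: [-0.037, 0.707, 0.036, 0.705]
ft_force: [0.3, 0.2, 0.4]
grip_width: 0.0599
```

Request:
step_arm --series '[{"x": -0.5,"y": 2,"z": 0,"twist": 4,"jaw": 6},{"x": -0.5,"y": 2,"z": 0,"twist": 4,"jaw": 6},{"x": -0.5,"y": 2,"z": 0,"twist": 4,"jaw": 6}]'

```text
clock: 2.17
eef_pos: [0.505, 0.1105, 0.25]
tool_rot: [-0.062, 0.705, 0.06, 0.704]
ft_force: [-0.5, -0.6, 0.9]
grip_width: 0.06
```

```bash
python3 - <<'E'
from h import *
p,d,T=grab('wrist','e'); print(T.round(3), bot.get_obs()['clock'],bot.get_obs()['joint_pos'].round(3))
E
```

```text
[[-0.002 -0.173  0.985  0.505]
 [-0.003  0.985  0.173  0.11 ]
 [-1.    -0.002 -0.003  0.25 ]
 [ 0.     0.     0.     1.   ]] 2.2167 [ 0.215  0.27   0.092  1.396 -0.002  1.614]
```

View pics/e_wrist.png

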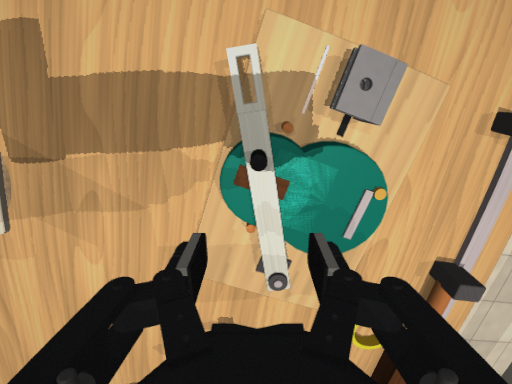

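The wrist view has the bar, with its knob at (259,159), slot at (245,80) and hinge at (278,282). The fork hole is at (366,84). I'll refine these positions.

```bash
python3 - <<'E'
from h import *
p,d,T=load('wrist','e')
c=[p[y-30:y+30,x-30:x+30] for x,y in ((366,84),(259,159),(278,282))]
b=np.hstack([cv2.resize(q,(260,260),interpolation=cv2.INTER_CUBIC) for q in c]); cv2.imwrite('pics/e2.png',b[:,:,::-1])
E
```

```text
(no output)
```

View pics/e2.png

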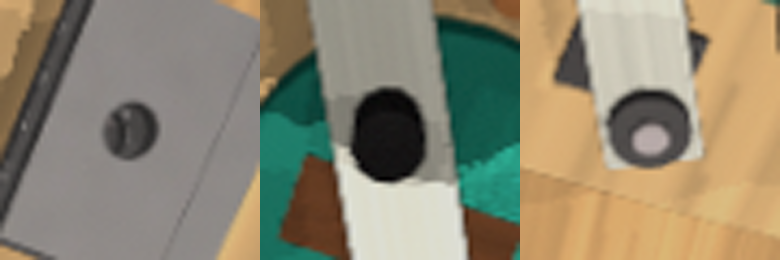

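```bash
python3 - <<'E'
from h import *
p,d,T=load('wrist','e')
hole=onz('wrist',[(366,83.8)],.08,T)[0]; kn=onz('wrist',[(258.6,162.7)],.105,T)[0]
print('hole',hole,'knob',kn)
dp=ondepth('wrist',[(258,163),(278,283),(380,84)],d,T); print(dp)
hg=onz('wrist',[(278.1,283.6)],dp[1,2],T)[0]; print('hinge',hg, 'knob-hinge',np.linalg.norm((kn-hg)[:2]))
v=(hole-hg)[:2]; print('hinge-hole dist',np.linalg.norm(v),'dir',np.degrees(np.arctan2(v[0],v[1])))
w=(kn-hg)[:2]; print('bar angle',np.arctan2(v[0],v[1])-np.arctan2(w[0],w[1]))
u=v/np.linalg.norm(v); print('shut knob',hg[:2]+.185*u)
# fork edges direction via top-ear corners
h=cv2.cvtColor(p,cv2.COLOR_RGB2HSV); c0,r=ray('wrist',np.stack(np.meshgrid(np.arange(512),np.arange(384)),-1).reshape(-1,2),T)
X=(c0+r*d.reshape(-1,1)).reshape(384,512,3); m=(abs(X[...,2]-.08)<.005)&(d>0); m[:,:325]=0;m[:,415:]=0;m[:40]=0;m[135:]=0
Q=X[m][:,:2]*1000; print(len(Q),cv2.minAreaRect(Q.astype(np.float32)))
E
```

```text
hole [0.60664886 0.22998669 0.08      ] knob [0.50358419 0.12612205 0.105     ]
[[ 0.50302401  0.12548205  0.10416934]
 [ 0.56248303 -0.04779234  0.07838761]
 [ 0.62273289  0.2329902   0.07910255]]
hinge [ 0.56283351 -0.04879455  0.07838761] knob-hinge 0.18467890995767525
hinge-hole dist 0.2822034092943566 dir 8.931967687951456
bar angle 0.4824909936716273
shut knob [0.5915569  0.13396202]
3357 ((613.1815795898438, 229.19586181640625), (72.29024505615234, 59.1307487487793), 81.201416015625)
```

Request:
step_arm --series '[{"x": -0.15,"y": 1.55,"z": -4,"twist": 0,"jaw": 6},{"x": -0.15,"y": 1.55,"z": -8,"twist": 0,"jaw": 6},{"x": -0.15,"y": 1.55,"z": -11,"twist": 0,"jaw": 6},{"x": -0.15,"y": 1.55,"z": -14,"twist": 0,"jaw": 6},{"x": -0.15,"y": 1.55,"z": -16,"twist": 0,"jaw": 6},{"x": -0.15,"y": 1.55,"z": -16.6,"twist": 0,"jaw": 6},{"x": -0.15,"y": 1.55,"z": -16.6,"twist": 0,"jaw": 4},{"x": -0.15,"y": 1.55,"z": -16.6,"twist": 0,"jaw": 2.3},{"x": -0.15,"y": 1.55,"z": -16.6,"twist": 0,"jaw": 2.3},{"x": -0.15,"y": 1.55,"z": -16.6,"twist": 0,"jaw": 2.3}]'

```text
clock: 3.05
eef_pos: [0.5051, 0.125, 0.0858]
tool_rot: [-0.061, 0.704, 0.06, 0.705]
ft_force: [0.8, -0.2, 0.0]
grip_width: 0.0231
```

Request:
step_arm --series '[{"x": 0.7,"y": 0.4,"z": 0,"twist": -3,"jaw": 2.3},{"x": 1.6,"y": 0.65,"z": 0,"twist": -6,"jaw": 2.3},{"x": 3.2,"y": 0.95,"z": 0,"twist": -11,"jaw": 2.3},{"x": 4.8,"y": 1.1,"z": 0,"twist": -15,"jaw": 2.3},{"x": 6.4,"y": 1.1,"z": 0,"twist": -18,"jaw": 2.3},{"x": 7.4,"y": 1.05,"z": 0,"twist": -19,"jaw": 2.3},{"x": 8.1,"y": 1,"z": 0,"twist": -19,"jaw": 2.3},{"x": 8.65,"y": 0.9,"z": 0,"twist": -19,"jaw": 2.3},{"x": 8.65,"y": 0.9,"z": 0,"twist": -19,"jaw": 2.3},{"x": 8.65,"y": 0.9,"z": 0,"twist": -19,"jaw": 2.1}]'

```text
clock: 3.88
eef_pos: [0.592, 0.1338, 0.0863]
tool_rot: [0.056, 0.704, -0.058, 0.705]
ft_force: [-0.2, 0.5, -0.7]
grip_width: 0.0209
```

Request:
step_arm --series '[{"x": 0,"y": 0,"z": 0,"twist": 0,"jaw": 1.9},{"x": 0,"y": 0,"z": 0,"twist": 0,"jaw": 1.9},{"x": 0,"y": 0,"z": 0,"twist": 0,"jaw": 1.9}]'

```text
clock: 4.13
eef_pos: [0.5918, 0.1338, 0.0863]
tool_rot: [0.056, 0.704, -0.057, 0.705]
ft_force: [0.2, 0.2, -0.7]
grip_width: 0.0193
```

```bash
python3 - <<'E'
from h import *
p,d,T=grab('wrist','f'); print(T.round(4)); o=bot.get_obs();print(o['ft_force'],o['grip_width'],o['clock'])
b=cv2.resize(p[0:250,150:400],None,fx=2.3,fy=2.3,interpolation=cv2.INTER_CUBIC); cv2.imwrite('pics/f2.png',b[:,:,::-1])
E
```

```text
[[ 0.0015  0.1594  0.9872  0.5918]
 [-0.0029  0.9872 -0.1593  0.1338]
 [-1.     -0.0026  0.002   0.0863]
 [ 0.      0.      0.      1.    ]]
[ 1.30466586  1.03751807 -1.00993835] 0.01936941224946041 4.1833
```

View pics/f2.png

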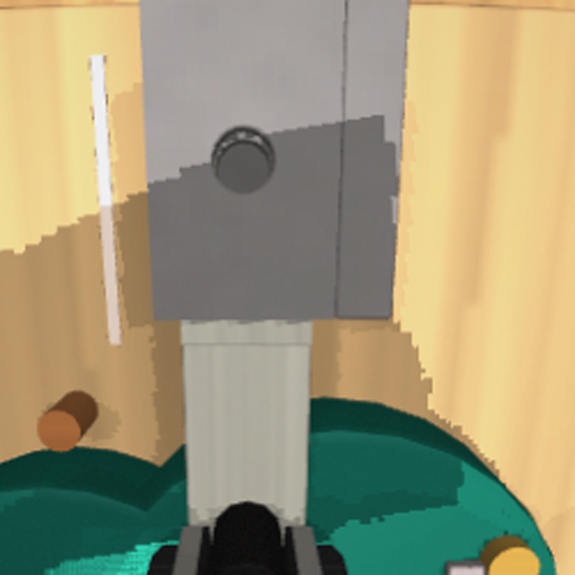

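The bar lies in the fork and the hole at about (256,70) shows no bar edge across it. I release the knob, rise and look once more.

Request:
step_arm --series '[{"x": 0,"y": 0,"z": 0,"twist": 0,"jaw": 3},{"x": 0,"y": 0,"z": 0,"twist": 0,"jaw": 4},{"x": 0,"y": 0,"z": 0,"twist": 0,"jaw": 4.5},{"x": 0,"y": 0,"z": 3,"twist": 0,"jaw": 4.5},{"x": 0,"y": 1,"z": 7,"twist": 0,"jaw": 4.5},{"x": 0.5,"y": 2,"z": 10,"twist": 0,"jaw": 4.5},{"x": 1,"y": 2,"z": 12,"twist": 0,"jaw": 4.5},{"x": 1,"y": 2,"z": 12,"twist": 0,"jaw": 4.5},{"x": 1,"y": 2,"z": 12,"twist": 0,"jaw": 4.5}]'

```text
clock: 4.93
eef_pos: [0.6028, 0.154, 0.208]
tool_rot: [0.056, 0.703, -0.057, 0.707]
ft_force: [-0.6, -0.7, -0.9]
grip_width: 0.045
```

```bash
python3 - <<'E'
from h import *
hh=onz('wrist',[(255.2,69.1)],.08,load('wrist','f')[2]); print('hole from f',hh)
p,d,T=grab('wrist','g'); print(T[:3,3].round(4)); o=bot.get_obs();print(o['clock'])
cv2.imwrite('pics/g2.png',np.vstack([cv2.resize(p[0:250,130:380],(550,550),interpolation=cv2.INTER_CUBIC)])[:,:,::-1])
E
```

```text
hole from f [[0.60660146 0.23029327 0.08      ]]
[0.6028 0.154  0.208 ]
4.9833
```

View pics/g2.png

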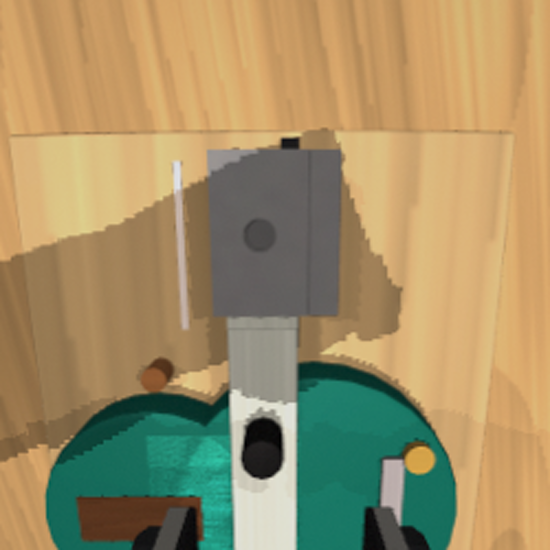

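```bash
python3 - <<'E'
from h import *
p,d,T=load('wrist','g'); f=lambda x,y:(130+x/2.2-.3,y/2.2-.3)
print('hole g',onz('wrist',[f(260,235)],.08,T))
q=onz('wrist',[f(228.5,325),f(297,325)],.07,T); m=q.mean(0); hg=np.array([.5628,-.0488]); h=np.array([.6066,.2302])
a=lambda v:np.arctan2(v[0],v[1]); print(m, np.linalg.norm(q[0]-q[1]),'angle',a(h-hg)-a(m[:2]-hg))
# other things near red: decoys
p,d,T=load('wrist','b'); c0,r=ray('wrist',np.stack(np.meshgrid(np.arange(512),np.arange(384)),-1).reshape(-1,2),T)
X=(c0+r*d.reshape(-1,1)).reshape(384,512,3)
for n,(x0,x1,y0,y1) in dict(b1=(205,240,210,255),b2=(305,342,180,220),pink=(172,205,135,170)).items():
    Q=X[y0:y1,x0:x1].reshape(-1,3); Q=Q[Q[:,2]>.03]; print(n,len(Q),Q.min(0).round(3),Q.max(0).round(3),Q[Q[:,2]>Q[:,2].max()-.008].mean(0).round(3))
E
```

```text
hole g [[0.6067117  0.23031891 0.08      ]]
[0.60058735 0.18879973 0.07      ] 0.03294595435351052 angle -0.0019987046572464418
b1 611 [ 0.393 -0.32   0.03 ] [ 0.588 -0.273  0.392] [ 0.588 -0.273  0.392]
b2 577 [ 0.502 -0.417  0.03 ] [ 0.588 -0.273  0.392] [ 0.588 -0.273  0.392]
pink 582 [ 0.484 -0.273  0.051] [ 0.588 -0.212  0.392] [ 0.588 -0.273  0.392]
```

```bash
python3 - <<'E'
from h import *
p,d,T=load('wrist','b'); c0,r=ray('wrist',np.stack(np.meshgrid(np.arange(512),np.arange(384)),-1).reshape(-1,2),T)
X=(c0+r*d.reshape(-1,1)).reshape(384,512,3)
a=np.radians(-56.6); J=np.array([np.cos(a),np.sin(a)]); L=np.array([-J[1],J[0]]); red=np.array([.502,-.322])
for n,(x0,x1,y0,y1) in dict(b1=(205,240,210,255),b2=(305,342,180,220),pink=(172,205,135,170)).items():
    Q=X[y0:y1,x0:x1].reshape(-1,3); Q=Q[(Q[:,2]>.06)&(Q[:,2]<.2)]; e=Q[:,:2]-red
    print(n,len(Q),Q.min(0).round(3),Q.max(0).round(3),'jaw',(e@J).min().round(3),(e@J).max().round(3),'long',(e@L).min().round(3),(e@L).max().round(3))
E
```

```text
b1 511 [ 0.393 -0.32   0.06 ] [ 0.423 -0.291  0.096] jaw -0.081 -0.051 long -0.08 -0.058
b2 497 [ 0.502 -0.417  0.06 ] [ 0.519 -0.388  0.096] jaw 0.057 0.087 long -0.051 -0.024
pink 509 [ 0.484 -0.23   0.06 ] [ 0.512 -0.212  0.097] jaw -0.099 -0.074 long 0.038 0.068
```

Request:
step_arm --series '[{"x": -0.8,"y": -4,"z": 1,"twist": -5,"jaw": 4.5},{"x": -1.7,"y": -8,"z": 2,"twist": -10,"jaw": 4.5},{"x": -2.5,"y": -12,"z": 2,"twist": -15,"jaw": 4.5},{"x": -3.4,"y": -16,"z": 2,"twist": -20,"jaw": 4.5},{"x": -4.2,"y": -20,"z": 2,"twist": -25,"jaw": 4.5},{"x": -5.1,"y": -24,"z": 2,"twist": -30,"jaw": 4.5},{"x": -5.9,"y": -28,"z": 2,"twist": -35,"jaw": 4.5},{"x": -6.8,"y": -32,"z": 2,"twist": -40,"jaw": 4.5},{"x": -7.6,"y": -36,"z": 2,"twist": -44,"jaw": 4.5},{"x": -8.5,"y": -40,"z": 2,"twist": -47,"jaw": 4.5}]'

```text
clock: 5.82
eef_pos: [0.5145, -0.2477, 0.224]
tool_rot: [0.333, 0.625, -0.335, 0.622]
ft_force: [0.8, -0.4, 0.3]
grip_width: 0.0452
```

Request:
step_arm --series '[{"x": -0.8,"y": -3.5,"z": 0,"twist": 0,"jaw": 4},{"x": -1.6,"y": -7.5,"z": 0,"twist": 0,"jaw": 4},{"x": -1.6,"y": -7.5,"z": -2,"twist": 0,"jaw": 4},{"x": -1.6,"y": -7.5,"z": -5,"twist": 0,"jaw": 4},{"x": -1.6,"y": -7.5,"z": -5,"twist": 0,"jaw": 4}]'

```text
clock: 6.23
eef_pos: [0.4933, -0.3212, 0.1659]
tool_rot: [0.334, 0.629, -0.336, 0.616]
ft_force: [-1.7, 0.9, -0.8]
grip_width: 0.0397
```

```bash
python3 - <<'E'
from h import *
p,d,T=grab('wrist','i'); print(T.round(4)); o=bot.get_obs();print(o['clock'],o['joint_pos'].round(2))
c0,r=ray('wrist',np.stack(np.meshgrid(np.arange(512),np.arange(384)),-1).reshape(-1,2),T)
X=(c0+r*d.reshape(-1,1)).reshape(384,512,3)
h=cv2.cvtColor(p,cv2.COLOR_RGB2HSV)
red=((h[...,0]<6)|(h[...,0]>174))&(h[...,1]>180)&(h[...,2]>60)&(d>0)&(X[...,2]>.09)&(X[...,2]<.12)
Q=X[red]; print(len(Q),Q.mean(0),cv2.minAreaRect((Q[:,:2]*1000).astype(np.float32)), 'jaw deg',np.degrees(np.arctan2(T[1,2],T[0,2])))
E
```

```text
[[-0.0175  0.834   0.5514  0.4933]
 [ 0.007   0.5516 -0.8341 -0.3212]
 [-0.9998 -0.0107 -0.0155  0.1659]
 [ 0.      0.      0.      1.    ]]
6.2833 [-0.57  0.46  0.16  1.28 -0.    1.98]
613 [ 0.50294657 -0.32068657  0.09999167] ((501.83941650390625, -321.43292236328125), (28.066261291503906, 14.409220695495605), 33.83799743652344) jaw deg -56.5314371560718
```

View pics/i_wrist.png

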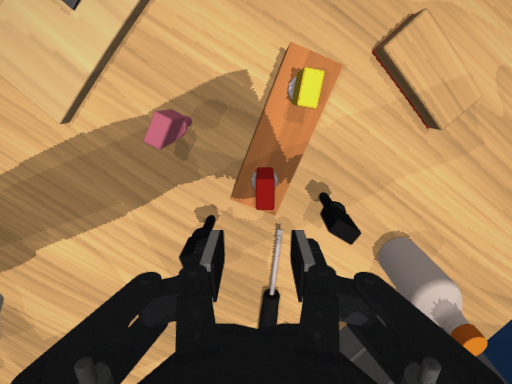

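```bash
python3 - <<'E'
from h import *
T=pose();print(T.round(4),bot.get_obs()['joint_vel'].round(3))
E
```

```text
[[-0.0151  0.8333  0.5526  0.4945]
 [ 0.0054  0.5527 -0.8334 -0.3211]
 [-0.9999 -0.0096 -0.0128  0.1687]
 [ 0.      0.      0.      1.    ]] [ 0.023 -0.042  0.091  0.037 -0.001 -0.001]
```

```bash
python3 - <<'E'
from h import *
for i in range(4):
    bot.camera('top'); T=pose();print(T[:3,0].round(4),T[:3,3].round(4))
E
```

```text
[-0.0108  0.0025 -0.9999] [ 0.4964 -0.3216  0.1715]
[-7.2e-03  2.0e-04 -1.0e+00] [ 0.4978 -0.3221  0.1734]
[-0.0048 -0.0014 -1.    ] [ 0.4988 -0.3224  0.1747]
[-0.0033 -0.0023 -1.    ] [ 0.4993 -0.3226  0.1754]
```

Request:
step_arm --series '[{"x": 0.25,"y": 0.1,"z": -2,"twist": 0,"jaw": 4},{"x": 0.25,"y": 0.1,"z": -4.5,"twist": 0,"jaw": 4},{"x": 0.25,"y": 0.1,"z": -7,"twist": 0,"jaw": 4},{"x": 0.25,"y": 0.1,"z": -9,"twist": 0,"jaw": 4},{"x": 0.25,"y": 0.1,"z": -10.2,"twist": 0,"jaw": 4},{"x": 0.25,"y": 0.1,"z": -10.7,"twist": 0,"jaw": 4},{"x": 0.25,"y": 0.1,"z": -10.7,"twist": 0,"jaw": 4},{"x": 0.25,"y": 0.1,"z": -10.7,"twist": 0,"jaw": 4},{"x": 0.25,"y": 0.1,"z": -10.7,"twist": 0,"jaw": 4}]'

```text
clock: 7.23
eef_pos: [0.5032, -0.3222, 0.0703]
tool_rot: [0.332, 0.623, -0.335, 0.624]
ft_force: [0.3, -0.2, 0.3]
grip_width: 0.04
```

```bash
python3 - <<'E'
from h import *
p,d,T=grab('wrist','j'); print(T.round(4)); print(bot.get_obs()['ft_force'])
E
```

```text
[[-4.000e-04  8.319e-01  5.549e-01  5.032e-01]
 [-4.200e-03  5.549e-01 -8.319e-01 -3.222e-01]
 [-1.000e+00 -2.700e-03  3.300e-03  7.030e-02]
 [ 0.000e+00  0.000e+00  0.000e+00  1.000e+00]]
[ 0.96151575 -1.2315074   0.58264712]
```

View pics/j_wrist.png

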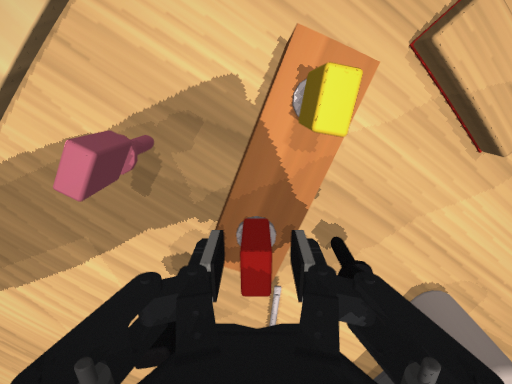

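The red grip at (257,260) is centred between the pads and aligned with them. I close on it.

Request:
step_arm --series '[{"x": 0,"y": 0,"z": -0.2,"twist": 0,"jaw": 3},{"x": 0,"y": 0,"z": -0.2,"twist": 0,"jaw": 2},{"x": 0,"y": 0,"z": -0.2,"twist": 0,"jaw": 1},{"x": 0,"y": 0,"z": -0.2,"twist": 0,"jaw": 1},{"x": 0,"y": 0,"z": -0.2,"twist": 0,"jaw": 1},{"x": 0,"y": 0,"z": -0.2,"twist": 0,"jaw": 1}]'

```text
clock: 7.78
eef_pos: [0.5035, -0.3223, 0.0692]
tool_rot: [0.332, 0.622, -0.335, 0.624]
ft_force: [0.5, 1.5, 6.0]
grip_width: 0.015
```

```bash
python3 - <<'E'
from h import *
T=pose(); print(T.round(4)); o=bot.get_obs(); print(o['ft_force'],o['ft_torque'],o['grip_width'])
E
```

```text
[[ 8.000e-04  8.320e-01  5.548e-01  5.035e-01]
 [-4.500e-03  5.548e-01 -8.320e-01 -3.223e-01]
 [-1.000e+00 -1.900e-03  4.200e-03  6.920e-02]
 [ 0.000e+00  0.000e+00  0.000e+00  1.000e+00]]
[0.47463989 1.45047337 5.95598751] [0.32900136 0.1985145  0.01931061] 0.015006610140530863
```

Request:
step_arm --series '[{"x": 0,"y": 0,"z": 1,"twist": 0,"jaw": 1},{"x": 0,"y": 0,"z": 3,"twist": 0,"jaw": 1},{"x": 0,"y": 0,"z": 5,"twist": 0,"jaw": 1},{"x": 0,"y": 0,"z": 7.5,"twist": 0,"jaw": 1},{"x": 0,"y": 0,"z": 10,"twist": 0,"jaw": 1},{"x": 0,"y": 0,"z": 12.6,"twist": 0,"jaw": 1},{"x": 0,"y": 0,"z": 12.6,"twist": 0,"jaw": 1},{"x": 0,"y": 0,"z": 12.6,"twist": 0,"jaw": 1},{"x": 0,"y": 0,"z": 12.6,"twist": 0,"jaw": 1}]'

```text
clock: 8.53
eef_pos: [0.503, -0.3221, 0.1945]
tool_rot: [0.332, 0.623, -0.335, 0.624]
ft_force: [-0.0, -0.2, -2.1]
grip_width: 0.0153
```

```bash
python3 - <<'E'
from h import *
p,d,T=grab('wrist','k'); print(T.round(4)); o=bot.get_obs(); print(o['ft_force'],o['grip_width'],o['joint_pos'].round(2))
grab('scene','k')
b=p[150:350,180:340]; cv2.imwrite('pics/k2.png',cv2.resize(b,None,fx=3,fy=3)[:,:,::-1])
E
```

```text
[[-2.000e-04  8.320e-01  5.547e-01  5.030e-01]
 [-4.000e-03  5.547e-01 -8.320e-01 -3.221e-01]
 [-1.000e+00 -2.400e-03  3.200e-03  1.945e-01]
 [ 0.000e+00  0.000e+00  0.000e+00  1.000e+00]]
[-0.51428427 -0.48290315 -1.55339548] 0.015396519339535486 [-0.57  0.45  0.21  1.33 -0.    1.99]
```

View pics/k2.png

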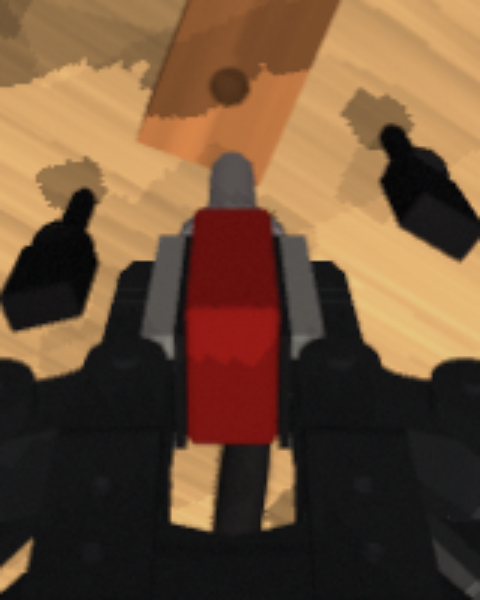

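View pics/k_scene.png

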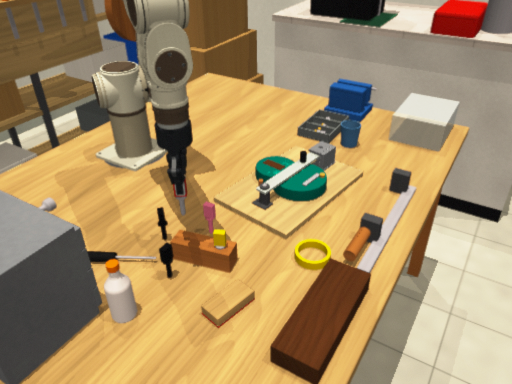

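The pin is in the jaws and clear of the block, with its shank pointing down and its tip at about (257,202) in the wrist view. I measure the axis offset from the TCP.

```bash
python3 - <<'E'
from h import *
p,d,T=load('wrist','k'); f=lambda x,y:(180+(x+.5)/3-.5,150+(y+.5)/3-.5)
t=T[:3,3]
top=onz('wrist',[f(187,309),f(279,309),f(277,443),f(190,443)],t[2]+.0318,T); e=(top-t)@T[:3,:3]; print('top corners tool yz mm',(e[:,1:]*1000).round(1))
c0,r=ray('wrist',np.stack(np.meshgrid(np.arange(512),np.arange(384)),-1).reshape(-1,2),T)
X=(c0+r*d.reshape(-1,1)).reshape(384,512,3); E=((X-t)@T[:3,:3])*1000
for x,y in [(232,172),(232,185),(232,200),(225,185),(240,185)]:
    u,v=map(int,np.round(f(x,y))); print(E[v,u].round(1))
for ty in (4.5,6,0): print(ty,proj('wrist',t+T[:3,:3]@np.array([.0632 if ty!=6 else .0582,ty/1000,0]),T))
print('obs tip',f(232,152),'left/right edges at y=200',f(211,195),f(255,195))
E
```

```text
top corners tool yz mm [[ 12.9  -7.4]
 [ 12.8   7.3]
 [-13.9   7.5]
 [-13.9  -7.5]]
[44.6  4.8 -0.3]
[37.3  4.6 -0.3]
[28.1  4.8 -0.3]
[39.2  3.8 -1.8]
[38.6  4.   1.9]
4.5 [[257.42831068 198.59741774]]
6 [[257.42921265 199.05820447]]
0 [[257.43162213 203.66210748]]
obs tip (257.0, 200.33333333333334) left/right edges at y=200 (250.0, 214.66666666666669) (264.6666666666667, 214.66666666666669)
```

Request:
step_arm --series '[{"x": 0.3,"y": 2,"z": 0.5,"twist": 3,"jaw": 1},{"x": 1,"y": 6,"z": 0.5,"twist": 8,"jaw": 1},{"x": 1.8,"y": 10,"z": 0.5,"twist": 13,"jaw": 1},{"x": 2.6,"y": 14,"z": 0.5,"twist": 18,"jaw": 1},{"x": 3.4,"y": 18,"z": 0.5,"twist": 23,"jaw": 1},{"x": 4.2,"y": 22,"z": 0.5,"twist": 28,"jaw": 1},{"x": 5,"y": 26,"z": 0.5,"twist": 33,"jaw": 1},{"x": 5.7,"y": 30,"z": 0.5,"twist": 38,"jaw": 1},{"x": 6.2,"y": 33,"z": 0.5,"twist": 42,"jaw": 1},{"x": 6.2,"y": 33,"z": 0.5,"twist": 42,"jaw": 1}]'

```text
clock: 9.47
eef_pos: [0.5643, 0.0141, 0.1967]
tool_rot: [0.084, 0.703, -0.085, 0.701]
ft_force: [0.4, 0.0, -1.1]
grip_width: 0.0154
```

Request:
step_arm --series '[{"x": 0.8,"y": 4,"z": 0,"twist": 2,"jaw": 1},{"x": 1.6,"y": 8,"z": 0,"twist": 4,"jaw": 1},{"x": 2.4,"y": 12,"z": 0,"twist": 5,"jaw": 1},{"x": 3.2,"y": 16,"z": 0,"twist": 5,"jaw": 1},{"x": 3.8,"y": 19,"z": 0,"twist": 5,"jaw": 1},{"x": 4.1,"y": 21,"z": 0,"twist": 5,"jaw": 1},{"x": 4.2,"y": 22,"z": 0,"twist": 5,"jaw": 1},{"x": 4.2,"y": 22,"z": 0,"twist": 5,"jaw": 1},{"x": 4.2,"y": 22,"z": 0,"twist": 5,"jaw": 1},{"x": 4.2,"y": 22,"z": 0,"twist": 5,"jaw": 1}]'

```text
clock: 10.3
eef_pos: [0.606, 0.2322, 0.1962]
tool_rot: [0.054, 0.706, -0.056, 0.704]
ft_force: [0.6, -0.0, -1.0]
grip_width: 0.0153
```

```bash
python3 - <<'E'
from h import *
for i in range(3): bot.camera('top')
T=pose(); print(T.round(4)); o=bot.get_obs(); print(o['clock'],o['ft_force'],o['ft_torque'],o['grip_width'],o['joint_pos'].round(2))
E
```

```text
[[-0.0022  0.1546  0.988   0.6064]
 [-0.0014  0.988  -0.1546  0.2323]
 [-1.     -0.0018 -0.002   0.1969]
 [ 0.      0.      0.      1.    ]]
10.45 [ 0.01379496  0.01818143 -0.57465372] [-0.03957893  0.02445971 -0.04582133] 0.015128808803483957 [ 0.37  0.56  0.4   1.41 -0.    2.09]
```

Request:
step_arm --series '[{"x": 0,"y": -0.1,"z": -1.5,"twist": 0,"jaw": 1},{"x": 0,"y": -0.1,"z": -3,"twist": 0,"jaw": 1},{"x": 0,"y": -0.1,"z": -4,"twist": 0,"jaw": 1},{"x": 0,"y": -0.1,"z": -4.6,"twist": 0,"jaw": 1},{"x": 0,"y": -0.1,"z": -4.6,"twist": 0,"jaw": 1},{"x": 0,"y": -0.1,"z": -4.6,"twist": 0,"jaw": 1}]'

```text
clock: 10.95
eef_pos: [0.6064, 0.2309, 0.151]
tool_rot: [0.054, 0.706, -0.056, 0.704]
ft_force: [0.5, -0.2, -0.3]
grip_width: 0.0152
```

```bash
python3 - <<'E'
from h import *
p,d,T=grab('wrist','m'); print(T.round(4)); o=bot.get_obs(); print(o['ft_force'],o['grip_width'])
b=p[130:330,180:340]; cv2.imwrite('pics/m2.png',cv2.resize(b,None,fx=3,fy=3,interpolation=cv2.INTER_CUBIC)[:,:,::-1])
t=T[:3,3]
print('hole proj',proj('wrist',[.6066,.2302,.08],T), 'rim +-7', proj('wrist',np.array([[.6066,.2302,.08]]*4)+np.vstack([.007*T[:3,1],-.007*T[:3,1],.007*T[:3,2],-.007*T[:3,2]]),T))
for ty in (4.5,0): print(ty,proj('wrist',t+T[:3,:3]@np.array([.0632,(ty-1.)/1000,0]),T))
E
```

```text
[[-0.0025  0.1551  0.9879  0.6064]
 [-0.0016  0.9879 -0.1551  0.2309]
 [-1.     -0.002  -0.0022  0.151 ]
 [ 0.      0.      0.      1.    ]]
[ 0.51011046  0.27608184 -1.24790266] 0.014913500669412102
hole proj [[257.63863983 201.01202033]] rim +-7 [[257.63565831 193.33551957]
 [257.6415017  208.53639052]
 [265.78583099 201.00639662]
 [249.49195983 201.01615944]]
4.5 [[257.06247377 199.84073047]]
0 [[257.06820742 204.89270472]]
```

View pics/m2.png

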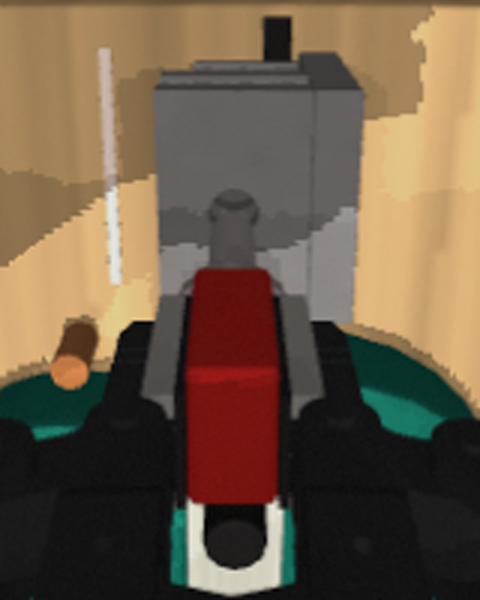

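The tip, around crop (233,205), hangs over the hole, whose rim shows at crop rows 190–225. The lateral match is within about 0.5 mm. I lower gently.

Request:
step_arm --series '[{"x": 0,"y": 0,"z": -0.4,"twist": 0,"jaw": 1},{"x": 0,"y": 0,"z": -0.7,"twist": 0,"jaw": 1},{"x": 0,"y": 0,"z": -0.9,"twist": 0,"jaw": 1},{"x": 0,"y": 0,"z": -1,"twist": 0,"jaw": 1},{"x": 0,"y": 0,"z": -1.1,"twist": 0,"jaw": 1},{"x": 0,"y": 0,"z": -1.1,"twist": 0,"jaw": 1}]'

```text
clock: 11.5
eef_pos: [0.6066, 0.2312, 0.1403]
tool_rot: [0.054, 0.706, -0.055, 0.704]
ft_force: [0.8, -0.1, -2.8]
grip_width: 0.0153
```

Request:
step_arm --series '[{"x": 0,"y": 0,"z": -0.2,"twist": 0,"jaw": 1},{"x": 0,"y": 0,"z": -0.4,"twist": 0,"jaw": 1},{"x": 0,"y": 0,"z": -0.5,"twist": 0,"jaw": 1},{"x": 0,"y": 0,"z": -0.5,"twist": 0,"jaw": 1}]'

```text
clock: 11.83
eef_pos: [0.6064, 0.2312, 0.1348]
tool_rot: [0.054, 0.706, -0.055, 0.704]
ft_force: [-0.0, 0.1, -1.7]
grip_width: 0.0148
```

Request:
step_arm --series '[{"x": 0,"y": 0,"z": -0.2,"twist": 0,"jaw": 1},{"x": 0,"y": 0,"z": -0.4,"twist": 0,"jaw": 1},{"x": 0,"y": 0,"z": -0.6,"twist": 0,"jaw": 1},{"x": 0,"y": 0,"z": -0.6,"twist": 0,"jaw": 1},{"x": 0,"y": 0,"z": -0.6,"twist": 0,"jaw": 1}]'

```text
clock: 12.25
eef_pos: [0.6063, 0.2311, 0.1286]
tool_rot: [0.054, 0.706, -0.056, 0.704]
ft_force: [0.0, 1.0, -0.6]
grip_width: 0.0153
```

Tip at about 0.065, inside the slot, with no resistance. Continuing.

Request:
step_arm --series '[{"x": 0,"y": 0,"z": -0.2,"twist": 0,"jaw": 1},{"x": 0,"y": 0,"z": -0.4,"twist": 0,"jaw": 1},{"x": 0,"y": 0,"z": -0.6,"twist": 0,"jaw": 1},{"x": 0,"y": 0,"z": -0.8,"twist": 0,"jaw": 1},{"x": 0,"y": 0,"z": -0.8,"twist": 0,"jaw": 1}]'

```text
clock: 12.67
eef_pos: [0.6061, 0.231, 0.12]
tool_rot: [0.054, 0.706, -0.056, 0.704]
ft_force: [-0.0, -0.2, -1.8]
grip_width: 0.0153
```

Request:
step_arm --series '[{"x": 0,"y": 0,"z": -0.2,"twist": 0,"jaw": 1},{"x": 0,"y": 0,"z": -0.4,"twist": 0,"jaw": 1},{"x": 0,"y": 0,"z": -0.6,"twist": 0,"jaw": 1},{"x": 0,"y": 0,"z": -0.6,"twist": 0,"jaw": 1}]'

```text
clock: 13.0
eef_pos: [0.6061, 0.2311, 0.1135]
tool_rot: [0.054, 0.706, -0.056, 0.704]
ft_force: [1.5, 0.3, -1.0]
grip_width: 0.015
```

Request:
step_arm --series '[{"x": 0,"y": 0,"z": -0.3,"twist": 0,"jaw": 1},{"x": 0,"y": 0,"z": -0.6,"twist": 0,"jaw": 1},{"x": 0,"y": 0,"z": -0.9,"twist": 0,"jaw": 1},{"x": 0,"y": 0,"z": -1.2,"twist": 0,"jaw": 1},{"x": 0,"y": 0,"z": -1.5,"twist": 0,"jaw": 1},{"x": 0,"y": 0,"z": -1.5,"twist": 0,"jaw": 1},{"x": 0,"y": 0,"z": -1.5,"twist": 0,"jaw": 1}]'

```text
clock: 13.58
eef_pos: [0.606, 0.2311, 0.0982]
tool_rot: [0.054, 0.706, -0.056, 0.704]
ft_force: [1.4, 0.0, -1.3]
grip_width: 0.0155
```

Request:
step_arm --series '[{"x": 0,"y": 0,"z": -0.1,"twist": 0,"jaw": 1},{"x": 0,"y": 0,"z": -0.2,"twist": 0,"jaw": 1},{"x": 0,"y": 0,"z": -0.3,"twist": 0,"jaw": 1},{"x": 0,"y": 0,"z": -0.3,"twist": 0,"jaw": 1}]'

```text
clock: 13.92
eef_pos: [0.606, 0.2311, 0.095]
tool_rot: [0.054, 0.706, -0.056, 0.704]
ft_force: [0.6, -0.4, -1.2]
grip_width: 0.0153
```

Request:
step_arm --series '[{"x": 0,"y": 0,"z": -0.1,"twist": 0,"jaw": 1},{"x": 0,"y": 0,"z": -0.2,"twist": 0,"jaw": 1},{"x": 0,"y": 0,"z": -0.2,"twist": 0,"jaw": 1},{"x": 0,"y": 0,"z": -0.2,"twist": 0,"jaw": 1}]'

```text
clock: 14.25
eef_pos: [0.6061, 0.2311, 0.0933]
tool_rot: [0.054, 0.706, -0.056, 0.704]
ft_force: [-0.1, 0.2, 0.1]
grip_width: 0.0155
```

Request:
step_arm --series '[{"x": 0,"y": 0,"z": -0.1,"twist": 0,"jaw": 1},{"x": 0,"y": 0,"z": -0.2,"twist": 0,"jaw": 1},{"x": 0,"y": 0,"z": -0.2,"twist": 0,"jaw": 1}]'

```text
clock: 14.5
eef_pos: [0.6061, 0.2311, 0.0932]
tool_rot: [0.054, 0.706, -0.055, 0.704]
ft_force: [-2.9, -1.2, 7.8]
grip_width: 0.0153
```

The collar is seated: 7.8 N push-back at the predicted height. I let go and rise.

Request:
step_arm --series '[{"x": 0,"y": 0,"z": 0,"twist": 0,"jaw": 2},{"x": 0,"y": 0,"z": 0,"twist": 0,"jaw": 3},{"x": 0,"y": 0,"z": 0,"twist": 0,"jaw": 4},{"x": 0,"y": 0,"z": 0,"twist": 0,"jaw": 4},{"x": 0,"y": 0,"z": 2,"twist": 0,"jaw": 4},{"x": 0,"y": 0,"z": 5,"twist": 0,"jaw": 4},{"x": 0,"y": -1,"z": 9,"twist": 0,"jaw": 4},{"x": 0,"y": -2,"z": 12,"twist": 0,"jaw": 4},{"x": 0,"y": -2,"z": 12,"twist": 0,"jaw": 4},{"x": 0,"y": -2,"z": 12,"twist": 0,"jaw": 4}]'

```text
clock: 15.33
eef_pos: [0.6077, 0.2111, 0.216]
tool_rot: [0.055, 0.704, -0.055, 0.706]
ft_force: [0.5, 0.0, -1.5]
grip_width: 0.0397
```

```bash
python3 - <<'E'
from h import *
p,d,T=grab('wrist','z'); ps,_,_=grab('scene','z'); pt,_,_=grab('top','z'); o=bot.get_obs(); print(o['clock'],o['ft_force'],T[:3,3])
A=cv2.resize(p[60:310,130:380],(400,400),interpolation=cv2.INTER_CUBIC); B=cv2.resize(ps[120:220,250:350],(400,400),interpolation=cv2.INTER_CUBIC)
cv2.imwrite('pics/z2.png',np.hstack([A,B])[:,:,::-1])
c0,r=ray('wrist',np.stack(np.meshgrid(np.arange(512),np.arange(384)),-1).reshape(-1,2),T)
X=(c0+r*d.reshape(-1,1)).reshape(384,512,3); h=cv2.cvtColor(p,cv2.COLOR_RGB2HSV)
red=((h[...,0]<6)|(h[...,0]>174))&(h[...,1]>150)&(h[...,2]>50)&(d>0)&(X[...,2]>.115)&(X[...,2]<.14)
Q=X[red]; print(len(Q),np.median(Q[:,2]),cv2.minAreaRect((Q[:,:2]*1000).astype(np.float32)))
E
```

```text
15.4833 [-0.8470855  -1.30135702  0.27031656] [0.60771337 0.2111023  0.21601195]
492 0.124552375953535 ((605.7784423828125, 230.56976318359375), (27.28875160217285, 13.953003883361816), 80.9835433959961)
```

View pics/z2.png

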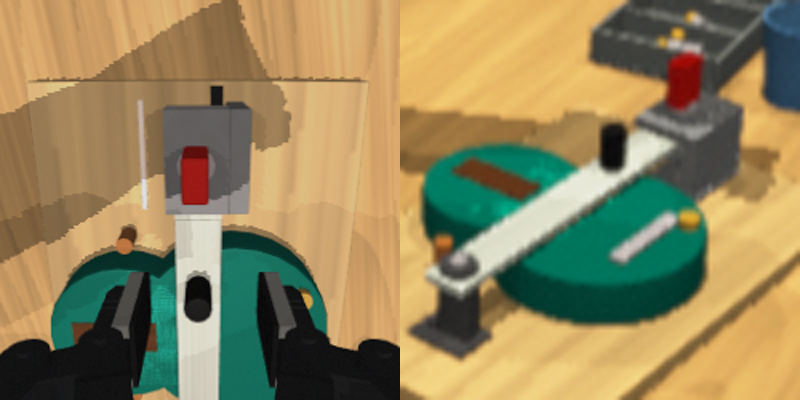

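View pics/z_scene.png

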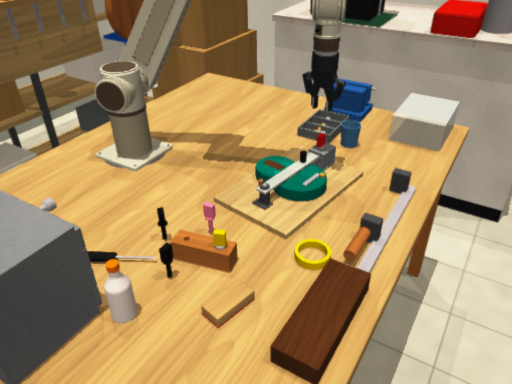

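The pin stands upright in the fork, with the red grip at wrist crop (195,175), its collar on the ear and its top at 0.125 m as expected. The bar is shut and the other things look unmoved. Handing in.

```bash
python3 -c "
from h import *
print(bot.job_done(), bot.get_obs()['clock'])"
```

```text
the job is handed in; nothing more can be done
the job is handed in; nothing more can be done
```

I swung the bar shut by its knob, took the red pin from the block and lowered it through the fork and slot until the collar sat on the upper ear. Then I let go, backed off and handed the job in at about 15.5 s, with no verdict given.

- **Bar:** before the pin went in, the camera put it at about -0.002 rad, with the fork's hole clear.
- **Pin insertion:** it met almost no resistance on the way down. The wrist read 7.8 N when the collar seated, at the predicted height.
- **Pin after release:** the grip's top is at 0.1246 m against 0.125 m expected. Its centre is within about 1 mm of the hole as I measured it, and it stands upright in both views.
- **Other things:** the yellow pin and the rest of the bench look unmoved in the final scene picture; I did not measure them.
- **Disagreements:** the first top-camera fix put the hole about 3 mm off along x and 2 mm along y, so I used the wrist-camera values, which agreed with each other. One move was refused for missing fields. At one point the arm had not settled and was tilted about 1°, so I waited for it to settle before grasping.

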